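# Scan a ball sample tray and present it under the video microscope

## Task

Book in the ball sample: take the hand scanner out of its cradle, point it straight down at the tray's bar-code label from about 4 to 5 cm and keep it still there for a good second, then stand it back in its cradle and let go. Then pick the tray up by its grip, carry it smoothly so that the ball never leaves its pocket, and finish still holding the tray in the air, level and still, with the ball centred under the video microscope's lens and 90 mm below it; do not put it down. Do not touch the microscope or disturb the canister, the flat box or the bottle.

Things in the scene. Friction and masses are not known exactly. Their poses are not given: they have to be found in the camera images.
- tray: Loose black sample tray, 200 x 70 mm, about 0.2 kg, on the bench, grip end nearer the robot. Origin: centre of its underside; x along its length from grip end to pocket end, z up. Floor 4 mm thick; lip 4 mm wide, 9 mm high. In a row on its centre line: grip, label, pocket. Centre of mass some 30 mm from the grip's middle, towards the label.
- grip (a point): Where to pinch the tray's upright aluminium grip block: 62 mm from the tray's centre towards its -x, 40 mm above its underside. Axes as the tray's. The block is 56 mm long along the tray's x, 14 mm thick across (flat sides), top 54 mm above the underside. It may be gripped firmly (50 N).
- label (a point): Centre of the white bar-code label, 36 x 28 mm, flat on the tray floor in the middle of the tray, face up, 4.6 mm above the tray's underside.
- pocket (a point): Where the ball's centre lies when the ball is in the middle of its pocket: 62 mm from the tray's centre towards its +x (124 mm from the grip point), 14 mm above the underside. Pocket: flat floor in a raised rim, 26 mm inner, 38 mm outer diameter, only 3 mm high; the ball can roll 6 mm off centre, and out over the rim if the tray is tipped steeply or jerked.
- ball_center (a point): Centre of the loose white ceramic ball, 20 mm in diameter, 25 g, in the tray's pocket.
- scanner: Loose grey hand scanner, a round stick 150 mm long, 0.14 kg, standing nose down in its cradle. Origin: centre of its flat nose window; z along the barrel away from the nose. Always on; it looks out of the nose along -z and reads what lies straight ahead, 20 to 75 mm away. Nose 34 mm in diameter up to 26 mm, tapering to 28 mm at 42 mm; barrel 28 mm from there to 142 mm.
- scanner_barrel (a point): Point on the scanner's axis 115 mm from its nose, where to hold it.
- cradle: Fixed black scanner cradle; origin at the centre of its underside. Foot 90 mm in diameter; upright tube 49 mm outer, 42 mm inner diameter (47 mm inner at the flared mouth); the mouth is 60 mm above the bench, the tube's floor, on which the scanner's nose stands, 10 mm above the bench.
- lens (a point): Centre of the downward-looking front face of the video microscope's lens; z up. Its height varies, 220 to 280 mm above the bench. In focus 90 mm below this point. Round it a ring light, 70 mm in diameter, 20 mm high; above it a black tube up to 45 mm in diameter, with a camera, to 210 mm over the lens. Keep gripper and arm clear of these.
- scope: Fixed pillar stand of the video microscope; origin on the bench straight below the lens. Post 110 mm beyond (+x) and 150 mm right (-y) of it, 32 mm in diameter, 452 mm tall, on a base plate 220 x 200 x 22 mm that starts 10 mm nearer the robot and 50 mm right of the origin. At 365 mm above the bench an arm runs from the post to a block 50 mm beyond the lens axis.
- canister: Bystander: clear round lens canister with a black cap, 46 mm in diameter, 58 mm tall; origin at the centre of its underside.
- chipbox: Bystander: flat square box with a clear lid, 55 x 55 x 19 mm; origin at the centre of its underside.
- dropper: Bystander: small closed amber glass bottle, 38 mm in diameter, 85 mm tall; origin at the centre of its underside.
Things that resemble listed ones, but are neither listed nor needed, are in the scene too. Several things have the shape of the scanner; the one meant has the colours described above.

How it is judged (in metres and radians):
On the way, in this order (a step that is already met when the one before it is completed fails the run):
1. the scanner, held in the fingers, looks straight at the label from 20 to 75 mm and is kept still (x of label in the frame of scanner between -0.014 and 0.014 m and y of label in the frame of scanner between -0.014 and 0.014 m and z of label in the frame of scanner between -0.075 and -0.02 m and angle between the z axis of scanner and the z axis of tray, either way round below 0.35 rad and contact force between the fingers and scanner above 0.5 N and linear speed of scanner below 0.03 m/s and angular speed of scanner below 0.25 rad/s), for 0.8 s.
2. the scanner stands in its cradle again, let go (horizontal distance between scanner and cradle below 0.01 m and height (world z) of scanner below 0.018 m and angle between scanner's own z axis and vertical below 0.2 rad and contact force between the fingers and scanner below 0.1 N), for 0.2 s.
At the end, for the whole second after the job is handed in: Tray held in the fingers 80 mm or more above the bench, touching nothing else, level within 5 degrees, still; ball in its pocket, its centre within 16 mm of the lens axis and 72 to 108 mm below the lens; scanner let go, within 10 mm of the cradle's centre, nose within 8 mm of its floor (all of step 2 and horizontal distance between ball_center and lens below 0.016 m and z of ball_center in the frame of lens between -0.108 and -0.072 m and angle between tray's own z axis and vertical below 0.09 rad and linear speed of tray below 0.03 m/s and angular speed of tray below 0.2 rad/s and linear speed of ball below 0.04 m/s and distance between ball_center and pocket below 0.012 m and contact force between the fingers and tray above 1 N and height (world z) of tray above 0.08 m and contact force between tray and scope below 0.1 N and contact force between tray and cradle below 0.1 N and contact force between tray and scanner below 0.1 N and contact force between tray and canister below 0.1 N and contact force between tray and chipbox below 0.1 N and contact force between tray and dropper below 0.1 N); the arm keeps its last pose, push and grip.
It fails at once if the ball left its pocket (distance between ball_center and pocket above 0.015 m).
It fails at once if the microscope was touched (contact force between any of the arm, the fingers, tray, scanner and scope above 1 N).
It fails at once if a bystander was disturbed (distance of any of canister, chipbox, dropper from where it was at the start of the episode above 0.02 m).
It also fails if it takes over 61 s, if anything falls off the work surface, if the arm or the gripper's body presses on something with over 40 N, if the wrist force passes 120 N, or if a joint passes its speed limit or range.

## Robot

A 6-joint arm with a two-finger parallel gripper is mounted at the origin on the work surface. World frame = base frame: x ahead of the robot, y to its left, z up, the work surface at z = 0. Lengths are in mm, angles in rad, forces in N, time in s.
With the tool pointing down it reaches from about 325 to 750 mm from the base axis. Payload 7.6 kg.
Tool frame: the origin (TCP) lies where the fingers leave the gripper's body, on its centre line; the fingertips stand 73 mm ahead of it and the grasp point (between the pads) lies 54 mm ahead of it; y points along the fingers, z is the direction in which the jaws open and shut, and the axes are right-handed (so a half turn about y gives the same grasp; the last joint's range is limited). The gripper opens to 85 mm and grips with 20 to 120 N. Pads are 22 mm wide; open, the fingers measure 114 mm over their backs; the gripper's body (76 mm by 85 mm) begins 54 mm behind the grasp point. The pads swing forward as they close: fully open they stand 13 mm farther back than shut.
Start: joints at [-1.204, 0.052, 1.401, -0, 1.689, -0.07], TCP at [222.121, -475.711, 303.923] pointing down, gripper open.
Joint ranges: [-2.9, 2.9], [-0.91, 2.17], [0.12, 2.37], [-1.06, 4.2], [0.26, 2.73], [-2.93, 2.93]. Speed limits (rad/s): [2.57, 2.57, 3.01, 3.14, 3.14, 3.14].

## Interface

Orientations are given as a 3x3 rotation matrix whose columns are the frame's x, y, z axes.
In Python, from station import * gives the robot as it stands. The module is installed in compiled form; this text tells all that it offers.
- The arm moves only by the tool jog_arm, never from a script. Its argument "increments" is a list of rows, each a list of 7 numbers: the finger opening in mm, from 0 to 85.4, then the shift along the tool's x, y, z in mm, then the turn, a rotation vector about the tool's x, y, z in rad. A call has 1 to 12 rows; each row is the pose to reach, as a shift and turn from the pose commanded when the call began, along the tool's axes at that moment; what a row does not reach only later rows make up. A row lasts 1/10 s, in which the tool goes at most 50 mm and 8.59 degrees, less where a joint would pass 70% of its speed; a pose out of reach is approached as far as the arm can. A call with a gripper value outside its range is refused whole. The fingers move at their own pace and stop on an object; the grip force is fixed at half the most. Time passes only in rows, so rows that repeat a pose let the fingers close. It gives the time, the measured TCP pose, the force and the opening at its end, in the units of the state.
- sense(): the state, without advancing time (a new reading comes with each control period).
- capture(name): name is "side" or "top"; returns a dict with "frame" (480x640x3 uint8, red, green, blue), "z_map" (480x640 float32, mm along the optical axis (not along the pixel's ray), 0 where there is no reading), "fx", "fy", "cx", "cy" (pixels), "dist_coeffs" ([k1, k2, p1, p2, k3] as OpenCV has them; the pictures are not rectified), "extrinsics" (4x4, takes a point from world to camera coordinates). Camera axes: x right, y down, z forward; pixel columns grow to the right and rows downward; lengths in mm; the calibration is good to about 2 mm. A picture is of the moment at which its call begins.
- close_job(): hands the job in, once; it reports no verdict.
The state is a dict: "t": time; "q": joint angles; "joint_velocities": joint speeds; "joint_efforts": joint torques, N m; "eef_pos": TCP position; "tool_rot": TCP orientation; "contact_force": force on the tool from outside, world axes, zero at the start; "wrist_torque": the same for the moment, N m; "gripper_width": opening from 0.0 (shut) to 1.0 (fully open).
Only numpy, scipy, OpenCV 4.12 (cv2) and the standard library are available. Lean on these libraries where they do the work, as an engineer would, in place of code of your own. Each camera call takes 0.05 s, during which the arm holds its last target. There are 200 camera calls.

## Working session

There is one attempt and no reset: what is moved stays moved. The work goes in short steps, Python scripts to look and compute and a tool call to move; the robot and the scene stay as the last step left them, time stands still between calls to the robot, and variables do not carry over. Pictures are saved under pics/ and viewed, about 8 in all and at most 12, crops included, and the job is handed in when it is done.

Besides the shell and the picture viewer there is one more tool, called after "Emit:" in YAML: its name, and indented under it one key for each argument. jog_arm: Moves the arm, as the interface text tells. Its arguments: {"type":"object","properties":{"increments":{"type":"array","items":{"type":"array","items":{"type":"number"}}}},"required":["increments"]}

```bash
mkdir -p pics; cat > h.py <<'E'
from station import *
import numpy as np, cv2
def K(c): return np.array([[c['fx'],0,c['cx']],[0,c['fy'],c['cy']],[0,0,1.]])
def ray(c,u,v):
    p=cv2.undistortPoints(np.array([[[u,v]]],float),K(c),np.array(c['dist_coeffs'],float))[0,0]
    E=np.array(c['extrinsics']);R=E[:3,:3];t=E[:3,3]
    return -R.T@t, R.T@np.array([p[0],p[1],1.])
def onplane(c,u,v,z):
    o,d=ray(c,u,v); return o+d*(z-o[2])/d[2]
def cloud(c):
    h,w=c['z_map'].shape
    uv=np.stack(np.meshgrid(np.arange(w),np.arange(h)),-1).reshape(-1,1,2).astype(float)
    p=cv2.undistortPoints(uv,K(c),np.array(c['dist_coeffs'],float))[:,0]
    z=c['z_map'].reshape(-1,1); P=np.hstack([p*z,z])
    E=np.array(c['extrinsics']); W=(P-E[:3,3])@E[:3,:3]
    W[z[:,0]==0]=np.nan
    return W.reshape(h,w,3)
def save(img,n): cv2.imwrite('pics/'+n+'.png',img[:,:,::-1])
E
python3 - <<'E'
from h import *
import pickle
s=sense(); print(s['t'],s['q'],s['eef_pos'],np.round(s['tool_rot'],3),s['contact_force'],s['gripper_width'])
d={}
for n in('side','top'):
    c=capture(n);d[n]=c;save(c['frame'],n+'0');E=np.array(c['extrinsics']);print(n,c['fx'],c['dist_coeffs'],-E[:3,:3].T@E[:3,3],E[2,:3])
pickle.dump(d,open('d0.pkl','wb'))
E
```

```text
0.0 [-1.20425892e+00  5.28358658e-02  1.40171008e+00  1.05728486e-05
  1.68860022e+00 -7.03174688e-02] [ 222.07196659 -475.51768292  303.08020613] [[-0.906 -0.001  0.423]
 [-0.423  0.001 -0.906]
 [-0.    -1.    -0.002]] [0.65537025 0.61883278 0.76500351] 0.9972717723621326
side 565.1388133302885 [-0.02790798  0.          0.          0.          0.        ] [ 423.32824684  998.39400554 1205.13358115] [ 0.13105726 -0.67129471 -0.72951176]
top 579.1030525762699 [-0.15935245  0.          0.          0.          0.        ] [ 360.29919177   17.8903848  1423.94487926] [ 0.20133083 -0.00451261 -0.97951291]
```

View pics/top0.png

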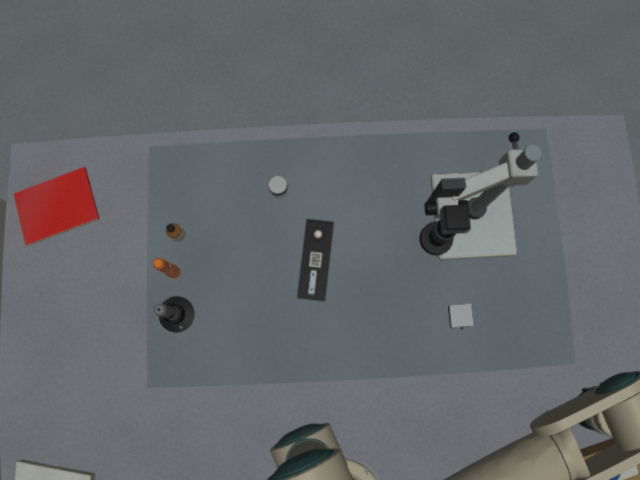

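View pics/side0.png

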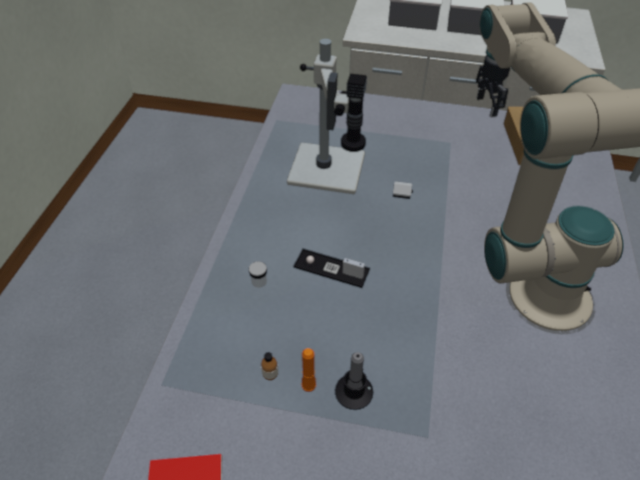

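The top view shows the grey scanner at (160,310) in its black cradle (177,314), and the orange look-alike at (165,268). The amber bottle is at (175,231), the canister at (278,186), the tray from (319,221) to (311,299) with the ball at (318,234), the lens tube near (435,240) and the chipbox at (460,316). The side view shows the same things: scanner (356,370), orange stick (308,370), bottle (269,365). Grey in the black cradle fits the description and orange doesn't. I'll confirm that in a crop and measure.

```bash
python3 - <<'E'
from h import *
import pickle
d=pickle.load(open('d0.pkl','rb'))
T,S=d['top'],d['side']
WT,WS=cloud(T),cloud(S)
a=cv2.resize(T['frame'][205:345,130:250],None,fx=4,fy=4,interpolation=cv2.INTER_CUBIC)
b=cv2.resize(S['frame'][340:415,290:400],None,fx=3,fy=3,interpolation=cv2.INTER_CUBIC)
im=np.zeros((560,480+330,3),np.uint8); im[:a.shape[0],:480]=a; im[:225,480:]=b
b2=cv2.resize(S['frame'][65:175,310:400],None,fx=3,fy=3); im[225:225+330,480:750]=b2
save(im[:,:800],'crop1')
for n,c,W in(('top',T,WT),('side',S,WS)):
    g=c['frame'].max(2); 
    # tray
    z=W[...,2]
    roi=(W[...,0]>300)&(W[...,0]<620)&(W[...,1]>-60)&(W[...,1]<180)
    m=((g<70)&roi).astype(np.uint8); m=cv2.morphologyEx(m,cv2.MORPH_CLOSE,np.ones((9,9)))
    k,l,st,ce=cv2.connectedComponentsWithStats(m); i=1+np.argmax(st[1:,4])
    cn=max(cv2.findContours((l==i).astype(np.uint8),0,2)[0],key=cv2.contourArea)
    cn2=np.array([onplane(c,*p[0],8)[:2] for p in cn],np.float32)
    print(n,'tray rect@z8',cv2.minAreaRect(cn2),st[i])
    br=(g>150)&roi&(l>=0)&(cv2.dilate((l==i).astype(np.uint8),np.ones((3,3)))>0)
    k,l2,st2,ce2=cv2.connectedComponentsWithStats(br.astype(np.uint8))
    for j in range(1,k):
        if st2[j,4]>8: print('  bright',ce2[j].round(1),st2[j,4],'medz',np.nanmedian(z[l2==j]).round(1),[onplane(c,*ce2[j],h).round(1)[:2] for h in(4.6,14,54)])
    # heights clusters
    for name,x0,x1,y0,y1,zmin,zmax in(('scan',250,450,250,480,100,200),('cradletube',250,450,250,480,30,75),):
        q=(W[...,0]>x0)&(W[...,0]<x1)&(W[...,1]>y0)&(W[...,1]<y1)&(z>zmin)&(z<zmax)
        k,l3,st3,ce3=cv2.connectedComponentsWithStats(q.astype(np.uint8))
        for j in range(1,k):
            if st3[j,4]>5:
                P=W[l3==j]; print('  ',name,ce3[j].round(0),st3[j,4],'min',P.min(0).round(0),'max',P.max(0).round(0),T['frame'].shape and c['frame'][l3==j].mean(0).round(0))
E
```

```text
top tray rect@z8 ((556.580078125, 28.4688720703125), (67.89208984375, 138.6572723388672), 80.81478118896484) [ 297  245   34   56 1292]
  bright [313.7 272. ] 9 medz 53.0 [array([554.7,  28.9]), array([553.4,  28.9]), array([547.9,  28.6])]
  bright [312.1 281.2] 48 medz 55.0 [array([531.9,  33.9]), array([530.8,  33.8]), array([525.9,  33.4])]
   cradletube [171. 321.] 43 min [441. 357.  30.] max [450. 391.  68.] [27. 27. 28.]
side tray rect@z8 ((556.068603515625, 30.957294464111328), (72.66223907470703, 137.07403564453125), 80.74987030029297) [318 255  52  33 687]
   cradletube [364. 383.] 58 min [441. 355.  31.] max [450. 392.  65.] [23. 23. 26.]
```

View pics/crop1.png

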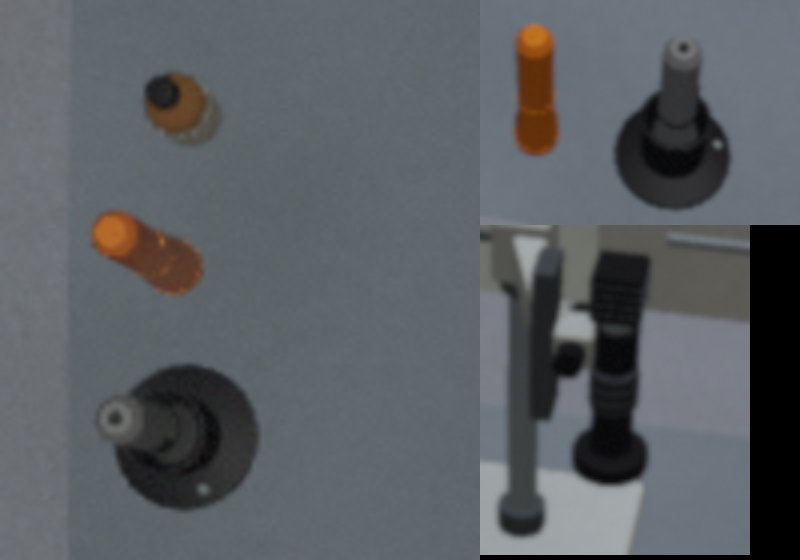

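The crop confirms it: the scanner is the grey stick at top-view pixel (160,310), standing in the cradle's tube. The orange stick at (158,263) stands free and is a decoy. My ROI was too close to the robot, so I'll redo it wider.

```bash
python3 - <<'E'
from h import *
import pickle
d=pickle.load(open('d0.pkl','rb'))
for n in('top','side'):
    c=d[n];W=cloud(c);z=W[...,2];g=c['frame'].max(2).astype(int);lo=c['frame'].min(2)
    X,Y=W[...,0],W[...,1]
    roi=(X>400)&(X<750)&(Y>-60)&(Y<150)
    m=((g<60)&roi&(z<30)).astype(np.uint8); m=cv2.morphologyEx(m,cv2.MORPH_CLOSE,np.ones((5,5)))
    k,l,st,ce=cv2.connectedComponentsWithStats(m); i=1+np.argmax(st[1:,4])
    cn=max(cv2.findContours((l==i).astype(np.uint8),0,2)[0],key=cv2.contourArea)
    cn2=np.array([onplane(c,*p[0],8)[:2] for p in cn],np.float32)
    print(n,'tray@z8',cv2.minAreaRect(cn2))
    hull=cv2.fillConvexPoly(np.zeros_like(m),cv2.convexHull(cn),1)
    br=((g>110)&(hull>0)).astype(np.uint8)
    k,l2,st2,ce2=cv2.connectedComponentsWithStats(br)
    for j in range(1,k):
        if st2[j,4]>10: print('  bright',ce2[j].round(1),st2[j,4],'medz',np.nanmedian(z[l2==j]).round(1),[(h,*onplane(c,*ce2[j],h).round(1)[:2]) for h in(4.6,14,54)])
    q=roi&(z>45)&(z<60)&(hull>0); P=W[q]; print('  griptop',q.sum(),P.mean(0).round(1),P.min(0).round(1),P.max(0).round(1))
    for name,x0,x1,y0,y1,za,zb in(('scan',380,600,250,480,75,200),('tube',380,600,330,480,45,66),('foot',380,600,330,480,4,40),('bottle',550,700,300,480,20,100),('canister',600,800,80,200,25,70),('chip',350,550,-420,-240,10,30),('scope',500,800,-430,-150,210,300),('scopecam',480,800,-430,-150,300,520)):
        q=(X>x0)&(X<x1)&(Y>y0)&(Y<y1)&(z>za)&(z<zb)
        k,l3,st3,ce3=cv2.connectedComponentsWithStats(q.astype(np.uint8))
        for j in range(1,k):
            if st3[j,4]>15:
                P=W[l3==j]; print('  ',name,ce3[j].round(0),st3[j,4],'min',P.min(0).round(0),'max',P.max(0).round(0),'med',np.median(P,0).round(0),c['frame'][l3==j].mean(0).round(0))
E
```

```text
top tray@z8 ((586.3639526367188, 23.71363067626953), (66.38382720947266, 198.28399658203125), 80.80933380126953)
  bright [317.8 233.7] 44 medz 21.8 [(4.6, np.float64(650.7), np.float64(14.3)), (14, np.float64(648.8), np.float64(14.3)), (54, np.float64(640.6), np.float64(14.4))]
  bright [315.1 259.4] 129 medz 4.9 [(4.6, np.float64(586.0), np.float64(24.0)), (14, np.float64(584.5), np.float64(23.9)), (54, np.float64(578.1), np.float64(23.7))]
  bright [312.1 281.8] 139 medz 54.6 [(4.6, np.float64(530.7), np.float64(34.0)), (14, np.float64(529.5), np.float64(33.9)), (54, np.float64(524.7), np.float64(33.4))]
  griptop 135 [524.7  34.4  54.3] [497.7  25.3  45.1] [551.1  44.1  59.6]
   scan [162. 265.] 216 min [558. 364.  75.] max [586. 392. 156.] med [569. 373. 141.] [123.  74.  43.]
   scan [163. 310.] 211 min [453. 358.  75.] max [479. 386. 168.] med [464. 366. 153.] [68. 69. 69.]
   tube [172. 271.] 27 min [559. 364.  45.] max [581. 382.  65.] med [565. 367.  54.] [94. 60. 45.]
   tube [173. 313.] 158 min [441. 348.  45.] max [491. 398.  66.] med [462. 365.  58.] [34. 34. 35.]
   fo
[... 2937 characters left out ...]
d [570. 391.  54.] [99. 54. 21.]
   canister [257. 271.] 306 min [746.  81.  26.] max [793. 134.  66.] med [768. 116.  56.] [113. 116. 118.]
   chip [402. 189.] 246 min [ 398. -355.   10.] max [ 457. -290.   27.] med [ 429. -319.   19.] [139. 141. 143.]
   scope [322. 106.] 171 min [ 683. -378.  211.] max [ 704. -359.  300.] med [ 693. -367.  254.] [66. 70. 71.]
   scope [330. 128.] 20 min [ 632. -232.  290.] max [ 650. -204.  299.] med [ 639. -212.  296.] [44. 47. 50.]
   scope [353. 140.] 478 min [ 545. -264.  235.] max [ 615. -190.  300.] med [ 577. -214.  257.] [25. 26. 29.]
   scopecam [337.  88.] 2607 min [ 557. -403.  300.] max [ 762. -185.  456.] med [ 633. -220.  384.] [60. 62. 63.]
```

Measured points, all consistent with the given sizes:

| Thing | Position (mm) |
|---|---|
| label | (586, 24) |
| tray yaw | -9.2° |
| grip | (525, 34) |
| ball | (649, 13) |
| scanner and cradle axis | about (466, 373) |
| ring light | about (580, -228) |

Now I'll move above the scanner, with the jaws already turned to suit the tray.

Emit:
jog_arm:
  increments:
    - [85, -580, 0, -666, 0, -2.545, 0]
    - [85, -580, 0, -666, 0, -2.545, 0]
    - [85, -580, 0, -666, 0, -2.545, 0]
    - [85, -580, 0, -666, 0, -2.545, 0]
    - [85, -580, 0, -666, 0, -2.545, 0]
    - [85, -580, 0, -666, 0, -2.545, 0]
    - [85, -580, 0, -666, 0, -2.545, 0]
    - [85, -580, 0, -666, 0, -2.545, 0]
    - [85, -580, 0, -666, 0, -2.545, 0]
    - [85, -580, 0, -666, 0, -2.545, 0]
    - [85, -580, 0, -666, 0, -2.545, 0]
    - [85, -580, 0, -666, 0, -2.545, 0]

```text
t: 1.3
eef_pos: [387.6, 103.3, 303.8]
tool_rot: [[0.623, 0.0, 0.782], [-0.782, -0.0, 0.623], [0.0, -1.0, 0.0]]
contact_force: [0.7, -0.6, 0.4]
gripper_width: 0.997
```

```bash
cat >> h.py <<'E'
def Rdown(deg):
    a=np.radians(deg); return np.array([[np.sin(a),0,np.cos(a)],[-np.cos(a),0,np.sin(a)],[0,-1,0]])
def go(tcp,deg):
    "shift and turn (tool axes, last measured pose) to a down-pointing pose whose jaw axis is at deg"
    s=sense(); R=np.array(s['tool_rot']); 
    print('t',round(s['t'],2),'tcp',np.round(s['eef_pos'],1),'zang',np.degrees(np.arctan2(R[1,2],R[0,2])).round(2),'q',np.round(s['q'],2),'F',np.round(s['contact_force'],1),'w',round(s['gripper_width'],3))
    print('shift',(R.T@(np.array(tcp)-s['eef_pos'])).round(1),'turn',cv2.Rodrigues(R.T@Rdown(deg))[0][:,0].round(4))
E
python3 - <<'E'
from h import *
go((466,373.5,304),80.8)
import pickle
d=pickle.load(open('d0.pkl','rb'))
for n in('top','side'):
    W=cloud(d[n]);X,Y,Z=W[...,0],W[...,1],W[...,2]
    r=np.hypot(X-580,Y+228)
    q=(r<60)&(Z>215)&(Z<300); h,e=np.histogram(Z[q],np.arange(215,301,4)); print(n,list(zip(e.astype(int),h)))
    q=(r<60)&(Z>225)&(Z<270);P=W[q]; (x,y),rad=cv2.minEnclosingCircle(P[:,:2].astype(np.float32)); print(x,y,rad)
E
```

```text
t 1.3 tcp [387.6 103.3 303.8] zang 38.54 q [ 0.17 -0.31  1.73 -0.    1.72 -0.5 ] F [ 0.7 -0.6  0.4] w 0.997
shift [-1.625e+02 -2.000e-01  2.297e+02] turn [-1.000e-04 -7.376e-01  5.000e-04]
top [(np.int64(215), np.int64(0)), (np.int64(219), np.int64(0)), (np.int64(223), np.int64(0)), (np.int64(227), np.int64(0)), (np.int64(231), np.int64(0)), (np.int64(235), np.int64(2)), (np.int64(239), np.int64(10)), (np.int64(243), np.int64(12)), (np.int64(247), np.int64(19)), (np.int64(251), np.int64(104)), (np.int64(255), np.int64(234)), (np.int64(259), np.int64(73)), (np.int64(263), np.int64(9)), (np.int64(267), np.int64(8)), (np.int64(271), np.int64(8)), (np.int64(275), np.int64(14)), (np.int64(279), np.int64(8)), (np.int64(283), np.int64(7)), (np.int64(287), np.int64(8)), (np.int64(291), np.int64(6)), (np.int64(295), np.int64(3))]
578.7686767578125 -229.27308654785156 34.46638488769531
side [(np.int64(215), np.int64(0)), (np.int64(219), np.int64(0)), (np.int64(223), np.int64(0)), (np.int64(227), np.int64(0)), (np.int64(231), np.int64(1)), (np.int64(235), np.int64(7)), (np.int64(239), np.int64(27)), (np.int64(243), np.int64(28)), (np.int64(247), np.int64(33)), (np.int64(251), np.int64(77)), (np.int64(255), np.int64(118)), (np.int64(259), np.int64(34)), (np.int64(263), np.int64(10)), (np.int64(267), np.int64(19)), (np.int64(271), np.int64(19)), (np.int64(275), np.int64(17)), (np.int64(279), np.int64(17)), (np.int64(283), np.int64(14)), (np.int64(287), np.int64(19)), (np.int64(291), np.int64(23)), (np.int64(295), np.int64(23))]
579.0960693359375 -228.74708557128906 38.82172775268555
```

Lens is at about (580, -228.5, 237). Continuing to the scanner.

Emit:
jog_arm:
  increments:
    - [85, -162.5, 0, 229.5, 0, -0.738, 0]
    - [85, -162.5, 0, 229.5, 0, -0.738, 0]
    - [85, -162.5, 0, 229.5, 0, -0.738, 0]
    - [85, -162.5, 0, 229.5, 0, -0.738, 0]
    - [85, -162.5, 0, 229.5, 0, -0.738, 0]
    - [85, -162.5, 0, 229.5, 0, -0.738, 0]
    - [85, -162.5, 0, 229.5, 0, -0.738, 0]
    - [85, -162.5, 0, 229.5, 0, -0.738, 0]
    - [85, -162.5, 0, 229.5, 0, -0.738, 0]

```text
t: 2.2
eef_pos: [467.8, 369.7, 303.9]
tool_rot: [[0.986, -0.0, 0.167], [-0.167, -0.0, 0.986], [-0.0, -1.0, -0.0]]
contact_force: [0.7, -0.3, -0.3]
gripper_width: 0.992
```

```bash
python3 - <<'E'
from h import *
go((466,373.5,179),80.8)
a,b=capture('side'),capture('top')
# scanner top cap seen from the side view, and where the TCP projects
import pickle
for n,c in(('side',a),('top',b)):
    s=sense()
    for P in((466,373.5,160),(466,373.5,60),tuple(s['eef_pos'])):
        E=np.array(c['extrinsics']); print(n,P,cv2.projectPoints(np.array([P],float),cv2.Rodrigues(E[:3,:3])[0],E[:3,3],K(c),np.array(c['dist_coeffs']))[0].ravel().round(1))
x=cv2.resize(a['frame'][230:430,280:440],None,fx=3,fy=3,interpolation=cv2.INTER_CUBIC);save(x,'side1')
E
```

```text
t 2.2 tcp [467.8 369.7 303.9] zang 80.39 q [ 0.61  0.25  1.18 -0.    1.71 -0.8 ] F [ 0.7 -0.3 -0.3] w 0.992
shift [ -2.4 124.9   3.5] turn [ 0.0004 -0.0071 -0.    ]
side (466, 373.5, 160) [357.7 355.4]
side (466, 373.5, 60) [355.3 378.7]
side (np.float64(467.84727221127946), np.float64(369.5106997305653), np.float64(304.41179831913036)) [361.1 314.2]
top (466, 373.5, 160) [158.6 309.3]
top (466, 373.5, 60) [170.2 312.4]
top (np.float64(467.84727221127946), np.float64(369.5106997305653), np.float64(304.41179831913036)) [140.4 302.9]
```

View pics/side1.png

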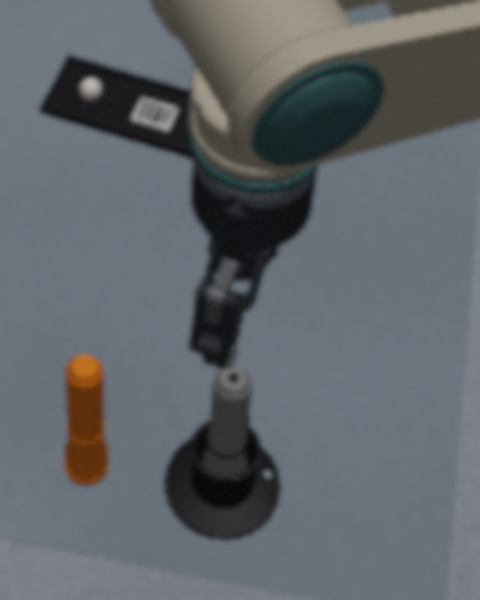

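The side crop shows the scanner's top at about (358,356), which matches the projection of (466, 373.5, 160). The jaws are above it and the orange decoy stays clear to the left at crop (85,370). Descending and closing.

Emit:
jog_arm:
  increments:
    - [85, -2.4, 0, 3.5, 0, -0.007, 0]
    - [85, -2.4, 30, 3.5, 0, -0.007, 0]
    - [85, -2.4, 60, 3.5, 0, -0.007, 0]
    - [85, -2.4, 90, 3.5, 0, -0.007, 0]
    - [85, -2.4, 110, 3.5, 0, -0.007, 0]
    - [85, -2.4, 120, 3.5, 0, -0.007, 0]
    - [85, -2.4, 125, 3.5, 0, -0.007, 0]
    - [20, -2.4, 125, 3.5, 0, -0.007, 0]
    - [20, -2.4, 125, 3.5, 0, -0.007, 0]
    - [20, -2.4, 125, 3.5, 0, -0.007, 0]
    - [20, -2.4, 125, 3.5, 0, -0.007, 0]
    - [20, -2.4, 125, 3.5, 0, -0.007, 0]

```text
t: 3.5
eef_pos: [466.4, 374.6, 180.0]
tool_rot: [[0.987, 0.002, 0.159], [-0.159, 0.001, 0.987], [0.002, -1.0, 0.001]]
contact_force: [-0.5, -0.3, 3.5]
gripper_width: 0.313
```

Emit:
jog_arm:
  increments:
    - [20, 0, 0, 0, 0, 0, 0]
    - [20, 0, 0, 0, 0, 0, 0]
    - [20, 0, 0, 0, 0, 0, 0]
    - [20, 0, 0, 0, 0, 0, 0]

```text
t: 3.9
eef_pos: [466.4, 374.6, 180.0]
tool_rot: [[0.987, 0.002, 0.159], [-0.159, 0.001, 0.987], [0.002, -1.0, 0.001]]
contact_force: [0.7, -0.9, 5.5]
gripper_width: 0.314
```

Gripped: the opening reads 26.8 mm for a 28 mm barrel. Lifting clear, then carrying it across to above the label.

Emit:
jog_arm:
  increments:
    - [20, 0, -5, 0, 0, 0, 0]
    - [20, 0, -15, 0, 0, 0, 0]
    - [20, 0, -30, 0, 0, 0, 0]
    - [20, 0, -50, 0, 0, 0, 0]
    - [20, 0, -70, 0, 0, 0, 0]
    - [20, 0, -83, 0, 0, 0, 0]
    - [20, 0, -90, 0, 0, 0, 0]

```text
t: 4.6
eef_pos: [466.2, 374.6, 271.1]
tool_rot: [[0.987, 0.002, 0.159], [-0.159, 0.001, 0.987], [0.002, -1.0, 0.002]]
contact_force: [0.5, -0.3, -1.8]
gripper_width: 0.317
```

Emit:
jog_arm:
  increments:
    - [20, 7, 0, -13, 0, 0, 0]
    - [20, 21, 0, -39, 0, 0, 0]
    - [20, 40, 0, -75, 0, 0, 0]
    - [20, 59, 0, -111, 0, 0, 0]
    - [20, 78, 0, -146, 0, 0, 0]
    - [20, 96, 0, -181, 0, 0, 0]
    - [20, 115, 0, -216, 0, 0, 0]
    - [20, 134, 0, -252, 0, 0, 0]
    - [20, 151, 0, -283, 0, 0, 0]
    - [20, 162, 0, -304, 0, 0, 0]
    - [20, 171, 0, -320, 0, 0, 0]
    - [20, 174, 0, -327, 0, 0, 0]

```text
t: 5.8
eef_pos: [585.8, 21.9, 267.9]
tool_rot: [[0.987, -0.002, 0.161], [-0.161, -0.0, 0.987], [-0.002, -1.0, -0.001]]
contact_force: [-1.0, 0.0, -1.3]
gripper_width: 0.31
```

```bash
python3 - <<'E'
from h import *
go((586.3,24,222),80.8)
a,b=capture('side'),capture('top')
save(cv2.resize(a['frame'][130:310,240:440],None,fx=3,fy=3,interpolation=cv2.INTER_CUBIC),'side2')
W=cloud(a);X,Y,Z=W[...,0],W[...,1],W[...,2]
q=(np.hypot(X-586,Y-24)<40)&(Z>70)&(Z<190)
for z0 in range(90,190,10):
    P=W[q&(Z>=z0)&(Z<z0+10)]
    if len(P): print(z0,len(P),P.min(0).round(0),P.max(0).round(0))
E
```

```text
t 5.8 tcp [585.8  21.9 267.9] zang 80.74 q [-0.03  0.24  1.27 -0.    1.64 -1.43] F [-1.   0.  -1.3] w 0.31
shift [ 0.2 45.9  2.1] turn [ 0.0006 -0.0011 -0.0015]
90 8 [574.  27.  97.] [602.  37. 100.]
100 27 [570.  25. 101.] [602.  41. 110.]
110 34 [569.  25. 110.] [602.  41. 120.]
120 40 [571.  24. 121.] [602.  41. 130.]
130 41 [571.  17. 130.] [600.  38. 140.]
140 29 [574.  23. 140.] [600.  39. 150.]
150 25 [574.  21. 150.] [601.  39. 160.]
160 36 [573.  13. 160.] [601.  37. 170.]
170 33 [574.  16. 171.] [601.  37. 180.]
180 23 [573.  19. 180.] [597.  38. 189.]
```

View pics/side2.png

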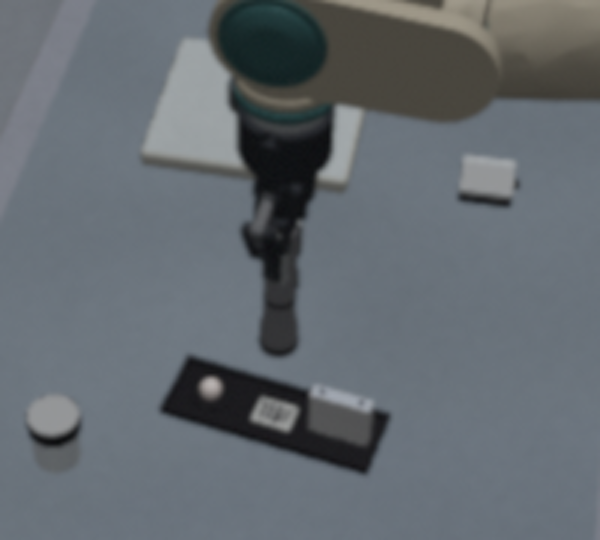

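The side crop shows the scanner upright with its nose at z≈98, over the label at crop (275,412). Its axis measures (586, 24), which is right on the label. Lowering 48 mm and holding.

Emit:
jog_arm:
  increments:
    - [20, 0, 4, 0.5, 0, 0, 0]
    - [20, 0, 12, 1, 0, 0, 0]
    - [20, 0, 22, 2, 0, 0, 0]
    - [20, 0, 32, 2, 0, 0, 0]
    - [20, 0, 41, 2, 0, 0, 0]
    - [20, 0, 46, 2, 0, 0, 0]
    - [20, 0, 48, 2, 0, 0, 0]

```text
t: 6.6
eef_pos: [585.9, 25.9, 219.9]
tool_rot: [[0.987, -0.001, 0.159], [-0.159, -0.0, 0.987], [-0.001, -1.0, -0.0]]
contact_force: [-0.2, -1.1, -2.0]
gripper_width: 0.315
```

Emit:
jog_arm:
  increments:
    - [20, 0, 0, 0, 0, 0, 0]
    - [20, 0, 0, 0, 0, 0, 0]
    - [20, 0, 0, 0, 0, 0, 0]
    - [20, 0, 0, 0, 0, 0, 0]
    - [20, 0, 0, 0, 0, 0, 0]
    - [20, 0, 0, 0, 0, 0, 0]
    - [20, 0, 0, 0, 0, 0, 0]
    - [20, 0, 0, 0, 0, 0, 0]
    - [20, 0, 0, 0, 0, 0, 0]
    - [20, 0, 0, 0, 0, 0, 0]
    - [20, 0, 0, 0, 0, 0, 0]
    - [20, 0, 0, 0, 0, 0, 0]

```text
t: 7.8
eef_pos: [586.1, 25.8, 220.9]
tool_rot: [[0.987, -0.0, 0.159], [-0.159, -0.0, 0.987], [0.0, -1.0, -0.0]]
contact_force: [0.9, -0.2, -1.6]
gripper_width: 0.317
```

```bash
python3 - <<'E'
from h import *
go((466.4,374.6,270),80.8)
a=capture('side')
W=cloud(a);X,Y,Z=W[...,0],W[...,1],W[...,2]
q=(np.hypot(X-586,Y-24)<45)
for z0 in range(30,100,10):
    P=W[q&(Z>=z0)&(Z<z0+10)&(a['frame'].max(2)<120)]
    if len(P): print(z0,len(P),P.min(0).round(0),P.max(0).round(0))
E
```

```text
t 7.8 tcp [586.1  25.8 220.9] zang 80.84 q [-0.02  0.26  1.33 -0.    1.55 -1.43] F [ 0.9 -0.2 -1.6] w 0.317
shift [-173.7  -49.2  325.3] turn [0.0001 0.0008 0.    ]
30 8 [544.  33.  31.] [553.  40.  40.]
40 11 [544.  35.  42.] [597.  40.  50.]
50 30 [545.  25.  50.] [603.  44.  60.]
60 32 [571.  23.  60.] [605.  44.  70.]
70 33 [571.  26.  71.] [604.  44.  80.]
80 38 [572.  23.  80.] [601.  43.  90.]
90 31 [574.  28.  90.] [601.  41. 100.]
```

The scan was held 1.2 s with the axis within about 4 mm of the label centre and the nose about 46 mm above it. Returning to above the cradle.

Emit:
jog_arm:
  increments:
    - [20, 0, -5, 0, 0, 0, 0]
    - [20, 0, -15, 0, 0, 0, 0]
    - [20, 0, -30, 0, 0, 0, 0]
    - [20, 0, -43, 0, 0, 0, 0]
    - [20, 0, -49, 0, 0, 0, 0]

```text
t: 8.35
eef_pos: [586.6, 25.8, 272.9]
tool_rot: [[0.987, 0.004, 0.159], [-0.159, -0.0, 0.987], [0.004, -1.0, 0.0]]
contact_force: [-0.8, -0.3, -1.4]
gripper_width: 0.318
```

Emit:
jog_arm:
  increments:
    - [20, -7, 0, 13, 0, 0, 0]
    - [20, -21, 0, 39, 0, 0, 0]
    - [20, -40, 0, 75, 0, 0, 0]
    - [20, -59, 0, 111, 0, 0, 0]
    - [20, -78, 0, 146, 0, 0, 0]
    - [20, -96, 0, 180, 0, 0, 0]
    - [20, -115, 0, 215, 0, 0, 0]
    - [20, -134, 0, 251, 0, 0, 0]
    - [20, -151, 0, 282, 0, 0, 0]
    - [20, -162, 0, 303, 0, 0, 0]
    - [20, -171, 0, 319, 0, 0, 0]
    - [20, -174, 0, 325, 0, 0, 0]

```text
t: 9.55
eef_pos: [464.3, 376.4, 269.1]
tool_rot: [[0.988, -0.001, 0.156], [-0.156, -0.0, 0.988], [-0.001, -1.0, -0.001]]
contact_force: [0.4, -0.9, -1.1]
gripper_width: 0.314
```

Emit:
jog_arm:
  increments:
    - [20, 0, 0, 0, 0, 0, 0]
    - [20, 0, 0, 0, 0, 0, 0]
    - [20, 0, 0, 0, 0, 0, 0]

```text
t: 9.85
eef_pos: [466.4, 373.6, 269.8]
tool_rot: [[0.987, 0.0, 0.16], [-0.16, -0.0, 0.987], [0.0, -1.0, -0.0]]
contact_force: [0.3, -0.3, -1.1]
gripper_width: 0.313
```

```bash
python3 - <<'E'
from h import *
go((466.4,374.6,180),80.8)
a=capture('side')
W=cloud(a);X,Y,Z=W[...,0],W[...,1],W[...,2]
q=(np.hypot(X-466,Y-374)<45)
for z0 in range(40,180,10):
    P=W[q&(Z>=z0)&(Z<z0+10)&(a['frame'].max(2)<120)]
    if len(P): print(z0,len(P),P.min(0).round(0),P.max(0).round(0))
save(cv2.resize(a['frame'][280:430,280:440],None,fx=4,fy=4,interpolation=cv2.INTER_CUBIC),'side3')
E
```

```text
t 9.85 tcp [466.4 373.6 269.8] zang 80.78 q [ 0.61  0.27  1.23 -0.    1.65 -0.8 ] F [ 0.3 -0.3 -1.1] w 0.313
shift [-0.2 89.8  1. ] turn [ 0.0003 -0.0004  0.0001]
40 63 [444. 354.  40.] [489. 399.  50.]
50 98 [443. 352.  50.] [493. 400.  60.]
60 34 [441. 356.  60.] [494. 401.  65.]
90 4 [456. 384.  99.] [476. 389.  99.]
100 30 [451. 375. 101.] [484. 391. 110.]
110 38 [451. 374. 110.] [485. 390. 120.]
120 47 [451. 368. 120.] [482. 392. 130.]
130 52 [452. 373. 130.] [483. 391. 140.]
140 33 [453. 373. 140.] [482. 389. 149.]
150 27 [454. 377. 151.] [479. 388. 160.]
160 38 [454. 376. 160.] [480. 388. 170.]
170 32 [454. 370. 170.] [480. 388. 180.]
```

View pics/side3.png

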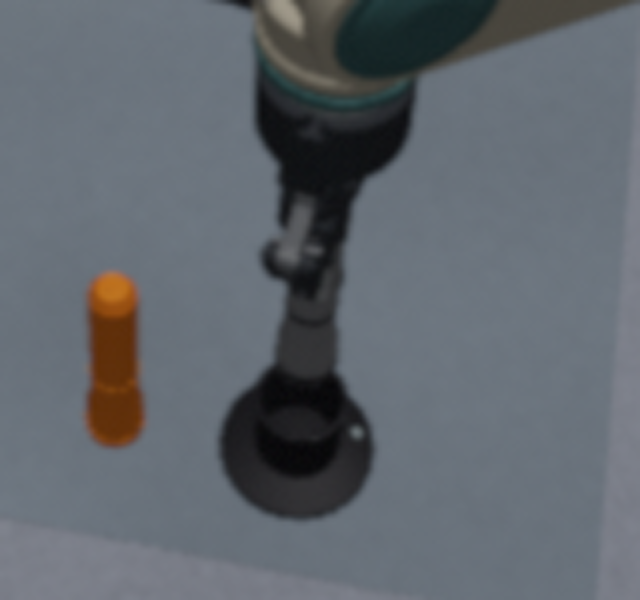

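The side crop shows the scanner upright, its nose (crop (305,360)) just over the cradle mouth at (300,400). Nose and tube axes agree to about 2 mm, against 6 mm of clearance. Lowering it in.

Emit:
jog_arm:
  increments:
    - [20, 0, 5, 1, 0, 0, 0]
    - [20, 0, 17, 1, 0, 0, 0]
    - [20, 0, 32, 1, 0, 0, 0]
    - [20, 0, 46, 1, 0, 0, 0]
    - [20, 0, 60, 1, 0, 0, 0]
    - [20, 0, 72, 1, 0, 0, 0]
    - [20, 0, 80, 1, 0, 0, 0]
    - [20, 0, 84, 1, 0, 0, 0]
    - [20, 0, 86, 1, 0, 0, 0]
    - [20, 0, 88, 1, 0, 0, 0]
    - [20, 0, 88, 1, 0, 0, 0]

```text
t: 11.0
eef_pos: [466.3, 375.5, 182.1]
tool_rot: [[0.987, 0.001, 0.159], [-0.159, 0.0, 0.987], [0.0, -1.0, 0.0]]
contact_force: [-0.7, 0.5, -0.8]
gripper_width: 0.312
```

Emit:
jog_arm:
  increments:
    - [20, 0, 1, 0, 0, 0, 0]
    - [20, 0, 1.5, 0, 0, 0, 0]
    - [20, 0, 1.5, 0, 0, 0, 0]
    - [40, 0, 1.5, 0, 0, 0, 0]
    - [85, 0, 1.5, 0, 0, 0, 0]
    - [85, 0, 1.5, 0, 0, 0, 0]
    - [85, 0, 1.5, 0, 0, 0, 0]
    - [85, 0, 1.5, 0, 0, 0, 0]
    - [85, 0, 1.5, 0, 0, 0, 0]

```text
t: 11.9
eef_pos: [466.2, 375.4, 180.4]
tool_rot: [[0.987, 0.0, 0.159], [-0.159, -0.0, 0.987], [0.0, -1.0, -0.0]]
contact_force: [1.3, 0.0, -0.5]
gripper_width: 0.994
```

Emit:
jog_arm:
  increments:
    - [85, 0, 0, 0, 0, 0, 0]
    - [85, 0, 0, 0, 0, 0, 0]
    - [85, 0, -30, 0, 0, 0, 0]
    - [85, 0, -65, 0, 0, 0, 0]
    - [85, 0, -100, 0, 0, 0, 0]
    - [85, 0, -120, 0, 0, 0, 0]
    - [85, 0, -125, 0, 0, 0, 0]

```text
t: 12.6
eef_pos: [466.6, 375.7, 308.8]
tool_rot: [[0.987, 0.005, 0.159], [-0.159, 0.003, 0.987], [0.004, -1.0, 0.004]]
contact_force: [1.2, -0.1, -0.5]
gripper_width: 0.995
```

```bash
python3 - <<'E'
from h import *
go((525.3,34.2,300),80.8)
a,b=capture('side'),capture('top')
for c in(a,b):
    W=cloud(c);X,Y,Z=W[...,0],W[...,1],W[...,2]
    q=(np.hypot(X-466,Y-374)<45)
    for z0 in range(50,180,20):
        P=W[q&(Z>=z0)&(Z<z0+20)&(c['frame'].max(2)<140)]
        if len(P): print(z0,len(P),P.min(0).round(0),P.max(0).round(0))
E
```

```text
t 12.6 tcp [466.6 375.7 308.8] zang 80.84 q [ 0.62  0.26  1.16 -0.    1.71 -0.79] F [ 1.2 -0.1 -0.5] w 0.995
shift [ 112.2    8.  -327.9] turn [-0.0038  0.0008  0.004 ]
50 193 [441. 354.  50.] [494. 401.  70.]
70 65 [453. 369.  70.] [481. 390.  90.]
90 60 [453. 370.  90.] [481. 391. 110.]
110 58 [454. 376. 110.] [480. 390. 130.]
130 60 [454. 376. 130.] [481. 390. 149.]
150 119 [454. 366. 150.] [480. 389. 164.]
50 62 [443. 349.  50.] [485. 374.  68.]
70 7 [453. 360.  71.] [465. 367.  89.]
90 10 [452. 363.  93.] [459. 368. 110.]
110 5 [456. 363. 112.] [458. 367. 126.]
130 2 [457. 364. 133.] [457. 365. 136.]
```

The scanner stands upright at (467, 376), the same as before. Moving over the tray grip.

Emit:
jog_arm:
  increments:
    - [85, 6, 8, -18, 0, 0, 0]
    - [85, 20, 8, -59, 0, 0, 0]
    - [85, 36, 8, -105, 0, 0, 0]
    - [85, 52, 8, -152, 0, 0, 0]
    - [85, 68, 8, -199, 0, 0, 0]
    - [85, 84, 8, -245, 0, 0, 0]
    - [85, 98, 8, -287, 0, 0, 0]
    - [85, 107, 8, -313, 0, 0, 0]
    - [85, 112, 8, -328, 0, 0, 0]
    - [85, 112, 8, -328, 0, 0, 0]
    - [85, 112, 8, -328, 0, 0, 0]

```text
t: 13.8
eef_pos: [524.4, 34.4, 296.4]
tool_rot: [[0.987, -0.002, 0.159], [-0.159, 0.0, 0.987], [-0.002, -1.0, 0.0]]
contact_force: [-0.1, 0.3, 0.5]
gripper_width: 0.992
```

```bash
python3 - <<'E'
from h import *
go((525.2,34,94),80.8)
a,b=capture('side'),capture('top')
for n,c in(('side',a),('top',b)):
    W=cloud(c);Z=W[...,2];g=c['frame'].max(2)
    for nm,zr,h in(('label',(0,12),4.6),('ball',(13,32),14)):
        q=(g>110)&(W[...,0]>540)&(W[...,0]<690)&(np.abs(W[...,1]-18)<28)&(Z>zr[0])&(Z<zr[1])
        k,l,st,ce=cv2.connectedComponentsWithStats(q.astype(np.uint8))
        for j in range(1,k):
            if st[j,4]>12: print(n,nm,ce[j].round(1),st[j,4],onplane(c,*ce[j],h).round(1))
save(cv2.resize(a['frame'][190:310,280:420],None,fx=5,fy=5,interpolation=cv2.INTER_CUBIC),'side4')
E
```

```text
t 13.8 tcp [524.4  34.4 296.4] zang 80.86 q [-0.    0.06  1.41  0.    1.68 -1.42] F [-0.1  0.3  0.5] w 0.992
shift [  1.2 202.4  -0.3] turn [-0.0002  0.0011 -0.0016]
side label [331.1 267.4] 99 [586.9  23.7   4.6]
side ball [309.5 258.4] 31 [650.   11.8  14. ]
```

View pics/side4.png

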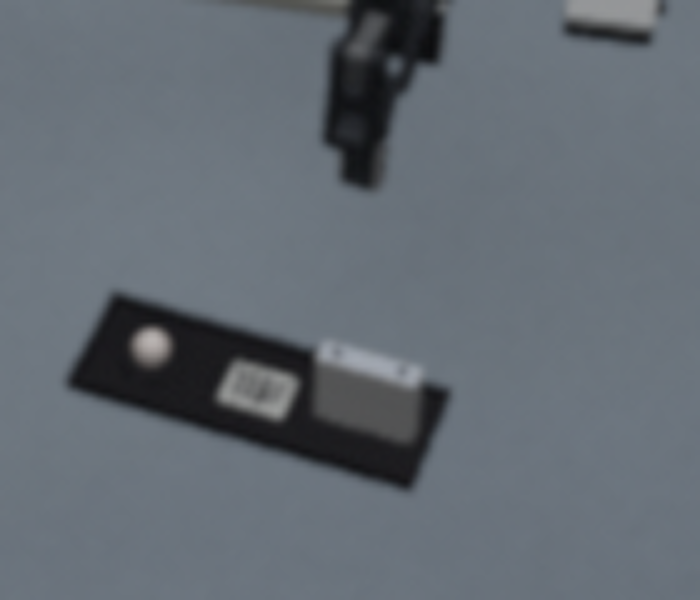

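The side crop shows the jaws above the tray line, the tray undisturbed, the ball in its pocket at crop (150,346) and the grip block at (368,390). Descending.

Emit:
jog_arm:
  increments:
    - [85, 1, 15, 0, 0, 0, 0]
    - [85, 1, 45, 0, 0, 0, 0]
    - [85, 1, 80, 0, 0, 0, 0]
    - [85, 1, 115, 0, 0, 0, 0]
    - [85, 1, 145, 0, 0, 0, 0]
    - [85, 1, 170, 0, 0, 0, 0]
    - [85, 1, 187, 0, 0, 0, 0]
    - [85, 1, 197, 0, 0, 0, 0]
    - [85, 1, 202, 0, 0, 0, 0]
    - [85, 1, 202, 0, 0, 0, 0]
    - [60, 1, 202, 0, 0, 0, 0]
    - [40, 1, 202, 0, 0, 0, 0]

```text
t: 15.1
eef_pos: [526.1, 33.6, 96.4]
tool_rot: [[0.987, 0.002, 0.159], [-0.159, -0.0, 0.987], [0.002, -1.0, 0.0]]
contact_force: [0.4, 0.7, -0.6]
gripper_width: 0.686
```

Emit:
jog_arm:
  increments:
    - [30, 0, 0, 0, 0, 0, 0]
    - [24, 0, 0, 0, 0, 0, 0]
    - [20, 0, 0, 0, 0, 0, 0]
    - [18, 0, 0, 0, 0, 0, 0]
    - [16, 0, 0, 0, 0, 0, 0]
    - [14, 0, 0, 0, 0, 0, 0]
    - [12, 0, 0, 0, 0, 0, 0]
    - [8, 0, 0, 0, 0, 0, 0]
    - [5, 0, 0, 0, 0, 0, 0]
    - [5, 0, 0, 0, 0, 0, 0]
    - [5, 0, 0, 0, 0, 0, 0]

```text
t: 16.2
eef_pos: [525.6, 33.7, 95.5]
tool_rot: [[0.987, 0.0, 0.159], [-0.159, 0.0, 0.987], [0.0, -1.0, 0.0]]
contact_force: [-0.9, 1.2, 2.2]
gripper_width: 0.154
```

```bash
python3 - <<'E'
from h import *
go((525.2,34,94),80.8)
a=capture('side')
W=cloud(a);Z=W[...,2];g=a['frame'].max(2)
for nm,zr,h in(('label',(0,12),4.6),('ball',(13,32),14)):
    q=(g>110)&(W[...,0]>540)&(W[...,0]<690)&(np.abs(W[...,1]-18)<28)&(Z>zr[0])&(Z<zr[1])
    k,l,st,ce=cv2.connectedComponentsWithStats(q.astype(np.uint8))
    for j in range(1,k):
        if st[j,4]>12: print(nm,ce[j].round(1),st[j,4],onplane(a,*ce[j],h).round(1))
E
```

```text
t 16.2 tcp [525.6  33.7  95.5] zang 80.85 q [-0.01  0.23  1.63  0.    1.27 -1.42] F [-0.9  1.2  2.2] w 0.154
shift [-0.5  1.5  0.3] turn [-0.0001  0.0009  0.0002]
label [331.1 267.5] 95 [586.8  23.7   4.6]
ball [309.5 258.5] 32 [650.   12.1  14. ]
```

Gripped (13.2 mm for the 14 mm block) and the tray hasn't moved. Gentle lift, then a check on tilt and ball.

Emit:
jog_arm:
  increments:
    - [5, 0, -1, 0, 0, 0, 0]
    - [5, 0, -3, 0, 0, 0, 0]
    - [5, 0, -6, 0, 0, 0, 0]
    - [5, 0, -10, 0, 0, 0, 0]
    - [5, 0, -15, 0, 0, 0, 0]
    - [5, 0, -20, 0, 0, 0, 0]
    - [5, 0, -25, 0, 0, 0, 0]
    - [5, 0, -30, 0, 0, 0, 0]
    - [5, 0, -34, 0, 0, 0, 0]
    - [5, 0, -37, 0, 0, 0, 0]
    - [5, 0, -39, 0, 0, 0, 0]
    - [5, 0, -40, 0, 0, 0, 0]

```text
t: 17.45
eef_pos: [525.6, 33.6, 135.5]
tool_rot: [[0.987, 0.0, 0.159], [-0.159, -0.0, 0.987], [0.0, -1.0, -0.0]]
contact_force: [0.4, 0.4, -2.0]
gripper_width: 0.157
```

```bash
cat >> h.py <<'E'
def traycheck(z,name=None):
    "z: expected underside height. plane through the tray's black floor and lips, label and ball positions (side view)"
    s=sense(); go(s['eef_pos'],80.8); out=None
    g0=np.array(s['eef_pos']); R=np.array(s['tool_rot']); ax=R[:,0]
    a=capture('side'); W=cloud(a);g=a['frame'].max(2)
    L=(W-(g0-[0,0,94]))@np.stack([R[:,0],R[:,2],[0,0,1.]],1)  # tray-ish axes, origin under grip
    fl=(np.abs(L[...,1])<42)&(L[...,0]>-45)&(L[...,0]<170)&(np.abs(L[...,2]-8)<25)
    q=fl&(g<60)&~((L[...,0]<45)&(np.abs(L[...,1])<30)); P=L[q]
    A=np.c_[P[:,0],P[:,1],np.ones(len(P))]; f=np.linalg.lstsq(A,P[:,2],rcond=None)[0]
    r=P[:,2]-A@f; k=np.abs(r)<2.5*r.std(); f=np.linalg.lstsq(A[k],P[k,2],rcond=None)[0]
    print('plane slopes deg',np.degrees(np.arctan(f[:2])).round(2),'h under grip',f[2].round(1),len(P),'resid',r[k].std().round(1))
    for lo,hi,nm,h in((45,85,'label',4.6),(95,155,'ball',14)):
        m=(fl&(g>110)&(L[...,0]>lo)&(L[...,0]<hi)).astype(np.uint8)
        n,l,st,ce=cv2.connectedComponentsWithStats(m); j=1+np.argmax(st[1:,4])
        hh=g0[2]-94+h
        print(nm,ce[j].round(1),st[j,4],'med',np.median(W[l==j],0).round(1),'onplane',onplane(a,*ce[j],hh).round(1))
    if name: u,v=ce[j].astype(int); save(cv2.resize(a['frame'][max(v-80,0):v+70,max(u-60,0):u+120],None,fx=4,fy=4,interpolation=cv2.INTER_CUBIC),name)
E
python3 - <<'E'
from h import *
traycheck(40,'side5')
E
```

```text
t 17.45 tcp [525.6  33.6 135.5] zang 80.85 q [-0.01  0.18  1.61 -0.    1.35 -1.42] F [ 0.4  0.4 -2. ] w 0.157
shift [0. 0. 0.] turn [0.0001 0.0008 0.0002]
plane slopes deg [-0.45  2.3 ] h under grip 4.6 729 resid 2.9
label [331.2 258. ] 98 med [587.3  25.5  44.7] onplane [587.2  25.   46.1]
ball [309.9 248.8] 34 med [647.5  17.6  60.1] onplane [648.4  12.6  55.5]
```

View pics/side5.png

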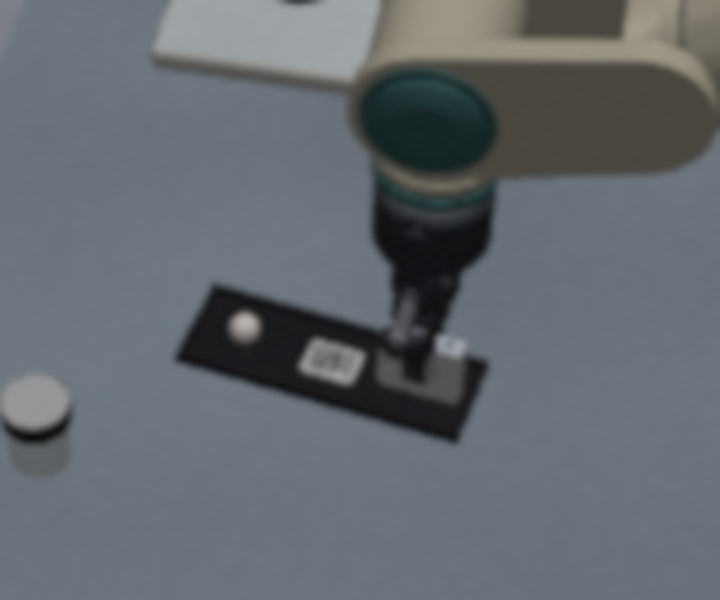

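The tray is lifted and level: measured slope along it is -0.5°. The ball is in its pocket at crop (245,325). Now the rest of the lift and the first half of the carry, both ramped.

Emit:
jog_arm:
  increments:
    - [5, 0, -2, 0, 0, 0, 0]
    - [5, 0, -7, 0, 0, 0, 0]
    - [5, 0, -15, 0, 0, 0, 0]
    - [5, 0, -25, 0, 0, 0, 0]
    - [5, 0, -36, 0, 0, 0, 0]
    - [5, 0, -47, 0, 0, 0, 0]
    - [5, 0, -58, 0, 0, 0, 0]
    - [5, 0, -69, 0, 0, 0, 0]
    - [5, 0, -79, 0, 0, 0, 0]
    - [5, 0, -86, 0, 0, 0, 0]
    - [5, 0, -90, 0, 0, 0, 0]
    - [5, 0, -92, 0, 0, 0, 0]

```text
t: 18.7
eef_pos: [525.6, 33.6, 227.7]
tool_rot: [[0.987, 0.0, 0.159], [-0.159, -0.0, 0.987], [0.0, -1.0, -0.0]]
contact_force: [0.5, 0.9, -2.3]
gripper_width: 0.154
```

Emit:
jog_arm:
  increments:
    - [5, -0.2, 0, -2, 0, 0, 0]
    - [5, -0.7, 0, -6, 0, 0, 0]
    - [5, -1.4, 0, -12, 0, 0, 0]
    - [5, -2.3, 0, -20, 0, 0, 0]
    - [5, -3.5, 0, -30, 0, 0, 0]
    - [5, -4.8, 0, -42, 0, 0, 0]
    - [5, -6.3, 0, -55, 0, 0, 0]
    - [5, -8, 0, -69, 0, 0, 0]
    - [5, -9.6, 0, -82.5, 0, 0, 0]
    - [5, -11.2, 0, -96.5, 0, 0, 0]
    - [5, -12.8, 0, -110.5, 0, 0, 0]
    - [5, -14.4, 0, -124.5, 0, 0, 0]

```text
t: 19.9
eef_pos: [491.2, -88.2, 227.4]
tool_rot: [[0.987, 0.0, 0.159], [-0.159, -0.0, 0.987], [0.0, -1.0, -0.0]]
contact_force: [0.7, 0.6, -2.7]
gripper_width: 0.155
```

Emit:
jog_arm:
  increments:
    - [5, -1.6, 0, -14, 0, 0, 0]
    - [5, -3.2, 0, -28, 0, 0, 0]
    - [5, -4.8, 0, -42, 0, 0, 0]
    - [5, -6.4, 0, -56, 0, 0, 0]
    - [5, -8, 0, -70, 0, 0, 0]
    - [5, -9.5, 0, -83, 0, 0, 0]
    - [5, -10.9, 0, -95, 0, 0, 0]
    - [5, -12, 0, -105, 0, 0, 0]
    - [5, -13, 0, -113, 0, 0, 0]
    - [5, -13.7, 0, -119, 0, 0, 0]
    - [5, -14.2, 0, -123, 0, 0, 0]
    - [5, -14.5, 0, -125, 0, 0, 0]

```text
t: 21.1
eef_pos: [457.3, -208.4, 227.4]
tool_rot: [[0.987, 0.0, 0.159], [-0.159, -0.0, 0.987], [0.0, -1.0, -0.0]]
contact_force: [0.0, -0.3, -2.2]
gripper_width: 0.154
```

Emit:
jog_arm:
  increments:
    - [5, 0, 0, 0, 0, 0, 0]
    - [5, 0, 0, 0, 0, 0, 0]
    - [5, 0, 0, 0, 0, 0, 0]
    - [5, 0, 0, 0, 0, 0, 0]
    - [5, 0, 0, 0, 0, 0, 0]

```text
t: 21.6
eef_pos: [457.4, -208.0, 227.4]
tool_rot: [[0.987, 0.0, 0.159], [-0.159, -0.0, 0.987], [0.0, -1.0, -0.0]]
contact_force: [-0.7, -0.1, -2.4]
gripper_width: 0.155
```

```bash
python3 - <<'E'
from h import *
traycheck(133,'side6')
a=capture('side');W=cloud(a);X,Y,Z=W[...,0],W[...,1],W[...,2]
r=np.hypot(X-580,Y+228);q=(r<50)&(Z>215)&(Z<262);P=W[q];print('ring',P.min(0).round(0),P.max(0).round(0),len(P))
v,u=np.nonzero(q);print('ring px',u.min(),u.max(),v.max(), 'bottom front edge z by plane y=-193.5:')
b=v.max();o,d=ray(a,int(np.median(u[v==b])),b+.5);print((o+d*(-193.5-o[1])/d[1]).round(1))
E
```

```text
t 21.6 tcp [ 457.4 -208.   227.4] zang 80.86 q [-0.5   0.03  1.58 -0.    1.53 -1.91] F [-0.7 -0.1 -2.4] w 0.155
shift [0. 0. 0.] turn [0.0001 0.001  0.0001]
plane slopes deg [-0.53  1.93] h under grip 4.7 587 resid 2.8
label [371.4 177.5] 73 med [ 518.1 -217.4  136.6] onplane [ 518.6 -215.9  138. ]
ball [350.8 169. ] 29 med [ 579.8 -223.7  152. ] onplane [ 580.5 -229.4  147.4]
ring [ 546. -258.  236.] [ 615. -191.  262.] 317
ring px 340 365 151 bottom front edge z by plane y=-193.5:
[ 572.7 -193.5  240.8]
```

View pics/side6.png

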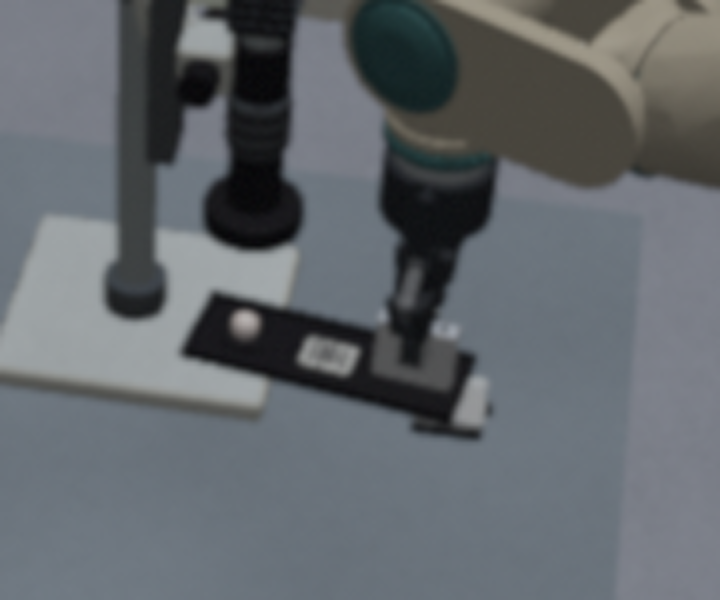

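The side crop shows the tray level under the lens, with the ball in its pocket at crop (245,323) below the ring light at (253,215). The wrist is well clear of the scope. The ball measures (580.5, -229.4, 147) against the lens at about (580, -228.5, 237 to 239). Handing in.

```bash
python3 - <<'E'
from h import *
b=capture('top');W=cloud(b);X,Y,Z=W[...,0],W[...,1],W[...,2]
for n,x0,x1,y0,y1,za,zb in(('scan',430,510,330,420,130,175),('bottle',620,720,320,420,20,100),('canister',700,830,60,160,25,70),('chip',380,480,-380,-270,10,30)):
    P=W[(X>x0)&(X<x1)&(Y>y0)&(Y<y1)&(Z>za)&(Z<zb)]
    print(n,len(P),P.min(0).round(0) if len(P) else '',P.max(0).round(0) if len(P) else '')
print(close_job())
E
```

```text
scan 151 [453. 359. 130.] [479. 388. 167.]
bottle 253 [647. 348.  20.] [685. 386.  93.]
canister 300 [743.  86.  25.] [790. 129.  65.]
chip 81 [ 387. -318.   10.] [ 431. -293.   27.]
the job is handed in; nothing more can be done
None
```

The job is handed in after about 22 s of the 61 s allowed; the interface gave no verdict, so these are my own measurements.

- **Scan:** I took the grey scanner from its cradle, not the orange look-alike standing beside it. I held it still for 1.2 s, about 46 mm above the label and about 4 mm off its centre.
- **Cradle:** The scanner is back upright in its cradle and let go, at about (467, 375), where it stood at the start.
- **Tray and ball:** I gripped the tray by its block and carried it with gentle ramps.
    - In the last side view the ball is in its pocket at (580.5, -229.4, 147). The lens is at about (580, -228.5, 237 to 239), so the ball is within 2 mm of its axis and 90 to 92 mm below it.
    - The tray slopes about 0.5° along its length. The plane fit gave about 2° across it, which is close to that fit's noise; the tool itself is vertical. Both are inside the 5° limit.
- **Bystanders and microscope:** The bottle and canister measured the same as at the start. The final top view showed only part of the flat box because the arm and tray cover it, but nothing came near it. The wrist force never read above about 6 N, and there was no sign of contact with the microscope.
- **Disagreement between checks:** The ring light's lower edge came out at 241 mm from its front edge and 236 to 237 mm from the depth data. The ±18 mm height allowance covers that.

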